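Comb loose brass rods into the grooves of a sprung sorting tray

ROBOT

A 6-joint arm with a two-finger parallel gripper is mounted at the origin on the work surface. World frame = base frame: x ahead of the robot, y to its left, z up, the work surface at z = 0. Lengths are in m, angles in rad, forces in N, time in s.
With the tool pointing down it reaches from about 0.25 to 0.725 m from the base axis. Payload 4 kg.
Tool frame: the origin (TCP) lies midway between the tips of the shut fingers; the grasp point (between the pads) lies 19 mm behind it; z points along the fingers, y is the line along which they close (so a half turn about z gives the same grasp; the last joint's range is limited). The gripper opens to 85 mm and grips with 20 to 120 N. Pads are 22 mm wide; open, the fingers measure 114 mm over their backs; the gripper's body (76 mm by 85 mm) begins 54 mm behind the grasp point. The pads swing forward as they close: fully open they stand 13 mm farther back than shut.
Start: joints at [-1.308, 0.241, 0.005, 1.335, 0, 1.571], TCP at [0.13, -0.483, 0.231] pointing down, gripper open.
Joint ranges: [-2.72, 2.72], [-1.05, 1.87], [-1.09, 1.28], [-1.99, 2.15], [-1.42, 1.44], [-3.14, 3.14]. Speed limits (rad/s): [2.79, 2.79, 3.14, 3.14, 3.14, 3.14].

INTERFACE

Orientations are given as a unit quaternion [x, y, z, w].
In Python, from workcell import monitor, vision, job gives the robot as it stands.
- The arm moves only by the tool move_arm, never from a script. Its argument "moves" is a list that holds one entry, the list of rows, each a list of 5 numbers: the shift along the world's x, y, z in m, then the turn about the world's z in degrees, then the opening in per cent of the stroke, from 0 (shut) to 100 (fully open). In form: [[[x, y, z, turn, gripper], ...]]. A call has 1 to 5 rows; each row is the pose to reach, as a shift and turn from the pose commanded when the call began; what a row does not reach only later rows make up. A row lasts 1/8 s, in which the tool goes at most 62.5 mm and 10.7 degrees, less where a joint would pass 70% of its speed; a pose out of reach is approached as far as the arm can. A call with a gripper value outside its range is refused whole. The fingers move at their own pace and stop on an object; the grip force is fixed at half the most. Time passes only in rows, so rows that repeat a pose let the fingers close. It gives the time, the measured TCP pose, the force, the opening and the grip force at its end, in the units of the state.
- monitor.get_obs(): the state, without advancing time (a new reading comes with each control period).
- vision.camera(name): name is "scene" or "top" or "wrist"; returns a dict with "color" (400x640x3 uint8, red, green, blue), "camera_matrix" (3x3 intrinsics, pixels), "eye" and "attitude" of the camera in the world; the wrist camera has in their place "hand_eye" (4x4, takes a point from camera to tool coordinates, whose origin is the TCP and whose axes are the flange's). Camera axes: x right, y up, looking along -z (the intrinsics and any distortion apply to the point x, -y, -z); pixel columns grow to the right and rows downward; lengths in m; the calibration is good to about 2 mm. The wrist camera is an equidistant fisheye: a pixel r from the principal point sees the ray r / f radians off the axis. A picture is of the moment at which its call begins: read the wrist's pose just before it. There is no depth.
- job.job_done(): hands the job in; it is judged then, once.
The state is a dict: "clock": time; "joint_pos": joint angles; "joint_vel": joint speeds; "tau": joint torques, N m; "eef_pos": TCP position; "tool_rot": TCP orientation; "ft_force": force on the tool from outside, world axes, zero at the start; "ft_torque": the same for the moment, N m; "grip_width": finger opening in m; "grasp_force": force on a finger pad.
Only numpy, scipy, OpenCV 4.12 (cv2) and the standard library are available. Lean on these libraries where they do the work, as an engineer would, in place of code of your own. Each camera call takes 0.05 s, during which the arm holds its last target. There are 200 camera calls.

TASK

Take the orange-handled rake out of its rack, set it down at one end of the tray, clear of the rods, and comb it across the grooves to the other end with its skis sliding lightly on the floating bed all the way, never bearing down hard or forcing a rod that jams, until all three brass rods lie down in grooves of their own, side by side and parallel, the rake still touching the bed as it arrives at the end. Then stand the rake back in its rack and let go. Move the rods only with the rake, and leave everything else on the bench alone.

Things in the scene. Friction and masses are not known exactly. Their poses are not given: they have to be found in the camera images.
- tray: Blue tray frame, 176 x 308 mm, fixed to the bench; origin at the centre of its underside, z up. Its 6 mm rim is 67 mm high. Inside floats a grooved aluminium bed (150 along x, 280 along y) on springs: it moves only up and down, about 3 N per mm. The bed's flat top rests 50 to 60 mm above the frame's underside, as its unknown weight has it: its height must be felt, it is not measured.
- tray_top (a point): Fixed point of the frame at the middle of the bed's nominal top, 55 mm up (the real bed is up to 5 mm off). Seventeen grooves run along x, centred at y = -120, -105, .. 120 mm, each 12.5 mm wide, 10.5 deep, 124 long. Level with the ridges: side tracks 13 mm wide (|x| 62 to 75 mm) for the rake's skis, and plain end strips (|y| 127 to 140 mm).
- rod0_center (a point): Brass rod, 10 mm diameter, 70 mm long, polished and free to roll, about 50 g; the point is its centre, x along the rod. It lies askew (needing some way ahead of the rake to turn straight) across the ridges; lying down in a groove its top is 0.5 mm below the ridge tops.
- rod1_center (a point): Second brass rod, the same.
- rod2_center (a point): Third brass rod, the same.
- rake_grip (a point): Centre of the rake's orange grip block (60 along x, 20 along y, 48 mm high), pinched across its 20 mm from above; x along the steel head (150 x 16 mm, top 24 mm below this point). Under its ends two white skis, 50 mm along y, with soles at |x| 66 to 74 mm, 57 mm below this point; five broad round-nosed steel tines (|x| under 57 mm, gaps 6, 16 along y) end 1.5 mm higher. 0.25 kg.
- rack_slot (a point): Centre of the floor of the rake's dark steel rack, fixed to the bench; x along the slot. The slot is 166 mm long and 60 mm wide, its 6 mm walls 25 mm high; the floor is 6 mm above the bench. The rake stands in it on its skis, its length along the slot.
- spanner: Bystander: steel spanner lying on the bench near the robot. Leave alone.
- hammer: Bystander: hammer lying at the back of the bench. Leave alone.
- spray: Bystander: red spray can, 60 mm wide, 190 mm tall, upright at the left. Leave alone.
- grinder: Bystander: green angle grinder lying at the back left, 300 mm long. Leave alone.
- caliper: Bystander: steel caliper with black display, near the robot at the right. Leave alone.
- partsbox: Bystander: cardboard box at the back right, 110 x 90 x 50 mm. Leave alone.
Not all that is in view belongs to the job. What is shaped like the part that bears rake_grip but blue or pink is not meant.

How it is judged:
By the outcome, as a careful person would: the job done as asked, in the order asked, and still so for the second after the job is handed in, with the robot touching nothing.
It also fails if it takes over 67 s, if anything falls off the work surface, if the arm or the gripper's body presses on something with over 40 N, if the wrist force passes 120 N, or if a joint passes its speed limit or range.

## Working session

There is one attempt and no reset: what is moved stays moved. The work goes in short steps, Python scripts to look and compute and a tool call to move; the robot and the scene stay as the last step left them, time stands still between calls to the robot, and variables do not carry over. Pictures are saved under pics/ and viewed, at most 10 in all, crops included, and the job is handed in when it is done.

Besides the shell and the picture viewer there is one more tool, called after "Emit:" as name(argument=value, ...) on one line, values as JSON. move_arm: Moves the arm, as the interface text tells. Its arguments: {"type":"object","properties":{"moves":{"type":"array","items":{"type":"array","items":{"type":"array","items":{"type":"number"}}}}},"required":["moves"]}

```bash
mkdir -p pics; ls
python3 - <<'E'
from workcell import monitor, vision, job
import cv2,numpy as np,pickle
d={}
for n in("scene","top"):
    c=vision.camera(n); d[n]=c
    cv2.imwrite(f"pics/{n}0.png",c["color"][:,:,::-1])
    print(n,np.round(c["camera_matrix"],1).tolist(),c["eye"],c["attitude"],[k for k in c])
pickle.dump(d,open("cams.pkl","wb"))
o=monitor.get_obs();print({k:np.round(v,3).tolist() for k,v in o.items()})
E
```

```text
pics
scene [[368.9, 0.0, 315.7], [0.0, 368.9, 199.8], [0.0, 0.0, 1.0]] [1.05362552 0.56586318 0.53435893] [0.18616081 0.44289751 0.80888092 0.33896549] ['color', 'camera_matrix', 'eye', 'attitude']
top [[429.3, 0.0, 322.2], [0.0, 429.3, 199.0], [0.0, 0.0, 1.0]] [0.39995655 0.02101608 1.32569975] [ 0.04409331 -0.04011685 -0.70493511  0.70676227] ['color', 'camera_matrix', 'eye', 'attitude']
{'clock': 0.1, 'joint_pos': [-1.308, 0.241, 0.004, 1.335, -0.0, 1.571], 'joint_vel': [-0.003, -0.001, 0.005, 0.002, 0.001, 0.001], 'tau': [0.0, -37.314, 25.301, 0.011, 0.0, -0.0], 'eef_pos': [0.13, -0.482, 0.23], 'tool_rot': [0.991, 0.131, -0.0, -0.001], 'ft_force': [-0.422, 0.396, -0.826], 'ft_torque': [0.03, -0.02, 0.012], 'grasp_force': 0.0, 'grip_width': 0.086}
```

View pics/top0.png

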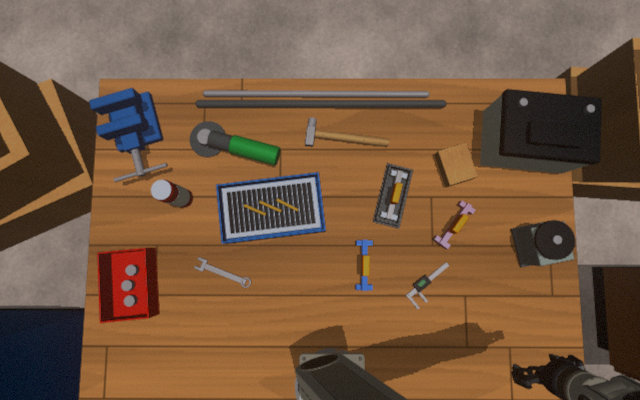

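View pics/scene0.png

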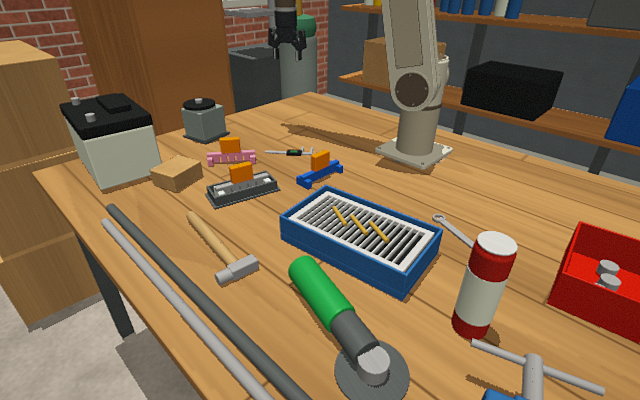

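Top view: tray at about (271,208), with three rods near (255,209), (269,207) and (288,206). The orange rake in its dark rack is at (394,195). The blue rake at (365,265) and the pink rake at (455,225) are decoys.

```bash
cat > h.py <<'E'
import cv2,numpy as np
from scipy.spatial.transform import Rotation as R
def ray(c,px):
    px=np.atleast_2d(np.float64(px)); K=c["camera_matrix"]
    v=np.c_[(px[:,0]-K[0,2])/K[0,0],-(px[:,1]-K[1,2])/K[1,1],-np.ones(len(px))]
    return R.from_quat(c["attitude"]).apply(v)
def onz(c,px,z):
    v=ray(c,px);e=c["eye"];return e+v*((z-e[2])/v[:,2])[:,None]
def proj(c,P):
    q=R.from_quat(c["attitude"]).inv().apply(np.atleast_2d(P)-c["eye"]);K=c["camera_matrix"]
    return np.c_[K[0,2]+K[0,0]*q[:,0]/-q[:,2],K[1,2]+K[1,1]*q[:,1]/q[:,2]]
def rect(P):
    (c,s,a)=cv2.minAreaRect(np.float32(P[:,:2]*1000)); return np.round(c,1),np.round(s,1),round(a,1)
def mask(img,lo,hi,box):
    h=cv2.cvtColor(img,cv2.COLOR_RGB2HSV);m=cv2.inRange(h,np.array(lo),np.array(hi))
    k=np.zeros_like(m);x0,y0,x1,y1=box;k[y0:y1,x0:x1]=m[y0:y1,x0:x1];return k
def cnts(m,a):
    return [c[:,0] for c in cv2.findContours(m,cv2.RETR_EXTERNAL,cv2.CHAIN_APPROX_NONE)[0] if cv2.contourArea(c)>a]
E
python3 - <<'E'
import pickle;from h import *
d=pickle.load(open("cams.pkl","rb"));t=d["top"];s=d["scene"]
def show(n,c,z): print(n,rect(onz(c[0],c[1],z)))
for c in cnts(mask(t["color"],(100,100,40),(125,255,255),(205,165,335,250)),200): show("tray",(t,c),.067)
m=mask(t["color"],(10,120,60),(35,255,255),(238,190,306,225))
for c in cnts(m,5): show("rod",(t,c),.060)
for c in cnts(mask(t["color"],(8,180,120),(25,255,255),(380,170,408,215)),20): show("grip",(t,c),.087);print(len(c))
h=cv2.cvtColor(t["color"],cv2.COLOR_RGB2HSV)
for c in cnts(mask(t["color"],(0,0,0),(180,90,110),(366,155,420,235)),200): show("rack",(t,c),.031)
# scene view
m=mask(s["color"],(8,180,120),(25,255,255),(225,160,256,186))
for c in cnts(m,20): print("scene grip px",c.mean(0),c.min(0),c.max(0))
big=lambda im,b,f:cv2.resize(im[b[1]:b[3],b[0]:b[2],::-1],None,fx=f,fy=f,interpolation=cv2.INTER_CUBIC)
a=big(t["color"],(205,160,335,250),6)
b=big(t["color"],(355,150,435,240),6)
cv2.imwrite("pics/tray.png",a[:540,:780]);cv2.imwrite("pics/rack.png",b)
E
```

```text
tray (array([525.5, 181.5]), array([175.2, 305.6]), 7.2)
rod (array([520. , 228.8]), array([70.7, 11.3]), 67.1)
rod (array([530.2, 183.8]), array([70.9, 11.1]), 66.2)
rod (array([535.3, 133.3]), array([72.1, 10.6]), 63.6)
grip (array([ 568.2, -188.7]), array([17.5, 58.7]), 75.2)
46
rack (array([ 567.3, -185.2]), array([ 81.7, 185. ]), 75.6)
scene grip px [240.71232877 171.78082192] [229 161] [252 183]
```

View pics/tray.png

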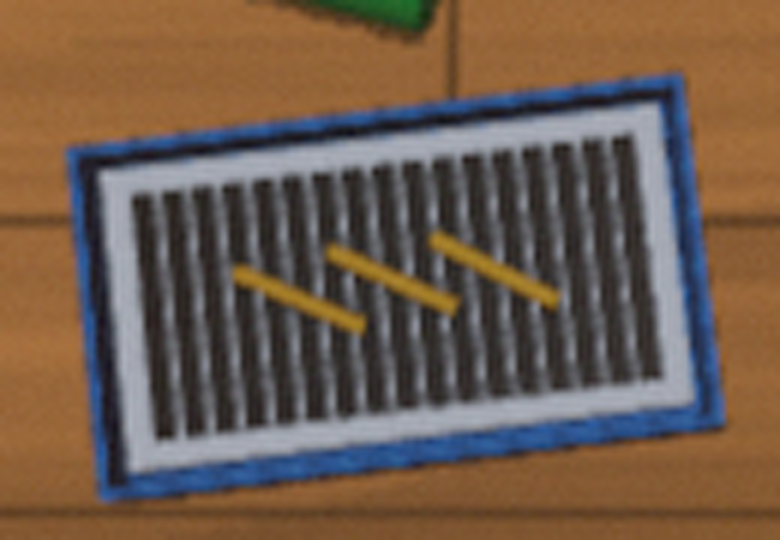

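View pics/rack.png

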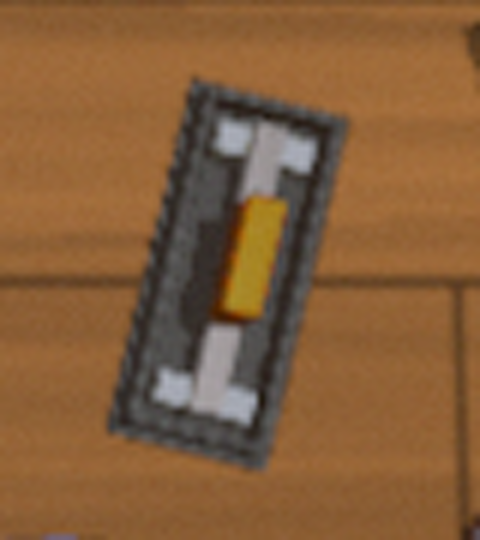

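Rake grip is at (568,-189) mm, with its x axis at about -14.8°. The tray is centred at (525.5,181.5) mm, with its x axis at +7.2°. Sizes agree with those given. I'm moving above the rake.

Emit:
move_arm(moves=[[[0.05, 0.033, 0, -10, 70], [0.1, 0.067, 0, -20, 70], [0.15, 0.1, 0, -29.9, 70], [0.2, 0.133, 0, -29.9, 70], [0.25, 0.167, 0, -29.9, 70]]])

```text
clock: 0.72
eef_pos: [0.3725, -0.3204, 0.231]
tool_rot: [0.992, -0.13, -0.0, -0.0]
ft_force: [0.5, -1.7, 0.4]
grip_width: 0.0595
grasp_force: 0.0
```

Emit:
move_arm(moves=[[[0.05, 0.034, 0, 0, 70], [0.1, 0.067, 0, 0, 70], [0.15, 0.1, 0, 0, 70], [0.188, 0.126, 0, 0, 70], [0.188, 0.126, 0, 0, 70]]])

```text
clock: 1.35
eef_pos: [0.5612, -0.1932, 0.2298]
tool_rot: [0.992, -0.127, -0.001, -0.0]
ft_force: [-0.6, 0.3, 0.5]
grip_width: 0.0595
grasp_force: 0.0
```

Run:
```python
from workcell import monitor, vision
import cv2,numpy as np
from scipy.spatial.transform import Rotation as R
o=monitor.get_obs();print({k:np.round(o[k],4).tolist() for k in("clock","eef_pos","tool_rot","joint_pos","ft_force")})
print(R.from_quat(o["tool_rot"]).as_matrix().round(3)[:2,:2])
c=vision.camera("wrist");print(c["camera_matrix"],np.round(c["hand_eye"],3))
cv2.imwrite("pics/w1.png",c["color"][:,:,::-1])
```

```text
{'clock': 1.35, 'eef_pos': [0.5612, -0.1932, 0.2298], 'tool_rot': [0.9919, -0.1268, -0.0007, -0.0004], 'joint_pos': [-0.3318, 0.4318, 0.2727, 1.4133, 0.0004, 3.064], 'ft_force': [-0.6327, 0.3476, 0.519]}
[[ 0.968 -0.251]
 [-0.251 -0.968]]
[[309.70691629   0.         319.91870473]
 [  0.         309.70691629 201.10482122]
 [  0.           0.           1.        ]] [[-0.     0.962  0.272  0.069]
 [ 1.     0.    -0.    -0.   ]
 [-0.     0.272 -0.962 -0.142]
 [ 0.     0.     0.     1.   ]]
```

View pics/w1.png

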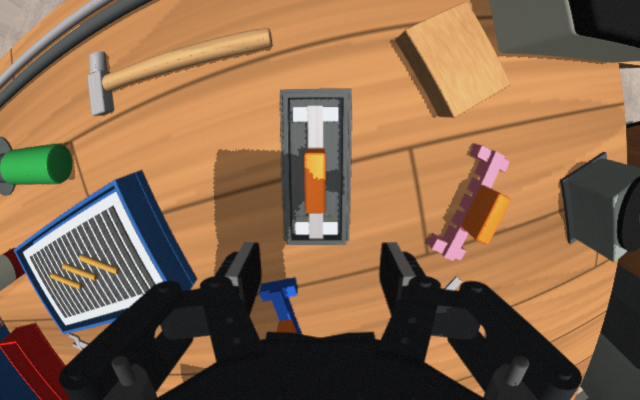

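The wrist view shows the grip at (315,180), square to the fingers. Joint 6 is near its limit, so I'll use the half-turned grasp to leave range for the tray.

Emit:
move_arm(moves=[[[0, 0, 0, 10.6, 70], [0, 0, 0, 21.2, 70], [0, 0, 0, 31.8, 70], [0, 0, 0, 42.4, 70], [0, 0, 0, 53, 70]]])

```text
clock: 2.02
eef_pos: [0.5577, -0.197, 0.2313]
tool_rot: [0.944, 0.329, -0.001, -0.0]
ft_force: [-0.7, 0.7, -0.0]
grip_width: 0.0601
grasp_force: 0.0
```

Emit:
move_arm(moves=[[[0, 0, 0, 10.6, 70], [0, 0, 0, 21.2, 70], [0, 0, 0, 31.8, 70], [0, 0, 0, 42.4, 70], [0, 0, 0, 53, 70]]])

```text
clock: 2.65
eef_pos: [0.5576, -0.197, 0.2313]
tool_rot: [0.699, 0.716, -0.0, -0.0]
ft_force: [0.3, -0.6, 0.5]
grip_width: 0.0593
grasp_force: 0.0
```

Emit:
move_arm(moves=[[[0, 0, 0, 10.6, 70], [0, 0, 0, 21.2, 70], [0, 0, 0, 31.8, 70], [0, 0, 0, 42.4, 70], [0, 0, 0, 53, 70]]])

```text
clock: 3.28
eef_pos: [0.5577, -0.197, 0.2313]
tool_rot: [0.306, 0.952, -0.0, -0.0]
ft_force: [-0.3, 0.2, 0.6]
grip_width: 0.0598
grasp_force: 0.0
```

Emit:
move_arm(moves=[[[0, 0, 0, 10.6, 70], [0, 0, 0, 21, 70], [0, 0, 0, 21, 70]]])

```text
clock: 3.65
eef_pos: [0.5579, -0.1968, 0.2313]
tool_rot: [0.131, 0.991, -0.0, -0.0]
ft_force: [0.4, -0.4, -0.4]
grip_width: 0.0595
grasp_force: 0.0
```

Run:
```python
from workcell import monitor, vision
from h import *
o=monitor.get_obs();print({k:np.round(o[k],4).tolist() for k in("clock","eef_pos","tool_rot","joint_pos","ft_force")})
M=R.from_quat(o["tool_rot"]).as_matrix();print(np.degrees(np.arctan2(M[1,0],M[0,0])))
c=vision.camera("wrist");K=c["camera_matrix"];H=c["hand_eye"]
cv2.imwrite("pics/w2.png",c["color"][:,:,::-1])
h=mask(c["color"],(8,170,60),(25,255,255),(270,100,370,260))
def wz(px,z):
    d=(np.atleast_2d(px)-[K[0,2],K[1,2]])/K[0,0];r=np.hypot(*d.T);k=np.sin(r)/np.maximum(r,1e-9)
    v=np.c_[d[:,0]*k,-d[:,1]*k,-np.cos(r)]@H[:3,:3].T@M.T
    e=o["eef_pos"]+M@H[:3,3];return e+v*((z-e[2])/v[:,2])[:,None]
for q in cnts(h,100): print(q.min(0),q.max(0),rect(wz(q,.087)))
q=[c for c in cnts(mask(c["color"],(90,0,20),(130,120,110),(250,60,390,300)),800)]
for a in q: print(a.min(0),a.max(0),rect(wz(a,.031)))
```

```text
{'clock': 3.65, 'eef_pos': [0.5579, -0.1968, 0.2313], 'tool_rot': [0.1312, 0.9914, -0.0001, -0.0004], 'joint_pos': [-0.3389, 0.4266, 0.269, 1.4139, -0.0003, -0.0757], 'ft_force': [0.4336, -0.4491, -0.4463]}
164.9185510406772
[320 160] [340 224] (array([ 564.2, -188.6]), array([19. , 63.3]), 74.9)
[295 103] [361 254] (array([ 565.9, -189.6]), array([ 74.7, 178. ]), 75.6)
```

Both views agree that the grip is at about (567,-188.7) mm. I'm descending and grasping.

Emit:
move_arm(moves=[[[0.0095, 0.008, -0.04, 0, 70], [0.0095, 0.008, -0.1, 0, 70], [0.0095, 0.008, -0.15, 0, 70], [0.0095, 0.008, -0.175, 0, 70], [0.0095, 0.008, -0.184, 0, 70]]])

```text
clock: 4.32
eef_pos: [0.5669, -0.1876, 0.0453]
tool_rot: [0.131, 0.991, 0.0, -0.002]
ft_force: [0.1, -0.1, 0.1]
grip_width: 0.0595
grasp_force: 0.0
```

Emit:
move_arm(moves=[[[0, 0, 0, 0, 70], [0, 0, 0, 0, 10], [0, 0, 0, 0, 0], [0, 0, 0, 0, 0], [0, 0, 0, 0, 0]]])

```text
clock: 4.95
eef_pos: [0.5697, -0.1882, 0.0487]
tool_rot: [0.129, 0.992, -0.0, 0.001]
ft_force: [-0.9, -1.4, 6.4]
grip_width: 0.0194
grasp_force: 60.7
```

Emit:
move_arm(moves=[[[0, 0, 0, 0, 0], [0, 0, 0.003, 0, 0], [0, 0, 0.015, 0, 0], [0, 0, 0.04, 0, 0], [0, 0, 0.08, 0, 0]]])

```text
clock: 5.58
eef_pos: [0.5672, -0.187, 0.1265]
tool_rot: [0.129, 0.992, 0.001, -0.002]
ft_force: [0.8, -0.3, -2.2]
grip_width: 0.0191
grasp_force: 59.5
```

Emit:
move_arm(moves=[[[0, 0, 0.04, 0, 0], [0, 0, 0.06, 0, 0], [0, 0, 0.06, 0, 0], [0, 0, 0.06, 0, 0]]])

```text
clock: 6.08
eef_pos: [0.568, -0.1873, 0.1861]
tool_rot: [0.129, 0.992, 0.0, -0.001]
ft_force: [0.4, 0.4, -2.9]
grip_width: 0.0191
grasp_force: 59.7
```

Run:
```python
from workcell import monitor, vision
from h import *
o=monitor.get_obs();print({k:np.round(o[k],4).tolist() for k in("clock","eef_pos","tool_rot","ft_force","ft_torque","grip_width")})
c=vision.camera("wrist")
t=vision.camera("top")
f=np.vstack([c["color"][:,120:520][60:330],cv2.resize(t["color"][150:240,335:468],(400,270))])
cv2.imwrite("pics/held.png",f[:,:,::-1])
```

```text
{'clock': 6.075, 'eef_pos': [0.568, -0.1873, 0.1861], 'tool_rot': [0.1291, 0.9916, 0.0002, -0.0011], 'ft_force': [0.4439, 0.4227, -2.9202], 'ft_torque': [-0.0562, 0.0298, -0.0361], 'grip_width': 0.0191}
```

View pics/held.png

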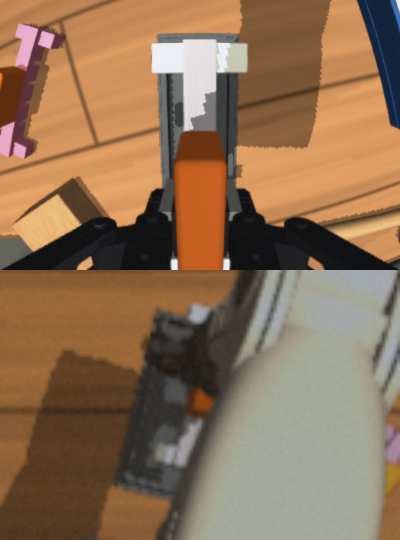

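The rake is held straight; weight reads about 2.7 N. I'm carrying it above the -y end of the tray.

Emit:
move_arm(moves=[[[-0.004, 0.035, 0, 4, 0], [-0.01, 0.09, 0, 10, 0], [-0.017, 0.15, 0, 17, 0], [-0.023, 0.21, 0, 22.2, 0], [-0.028, 0.245, 0, 22.2, 0]]])

```text
clock: 6.8
eef_pos: [0.5394, 0.06, 0.1861]
tool_rot: [-0.066, 0.998, 0.0, -0.001]
ft_force: [-0.5, -0.6, -2.4]
grip_width: 0.019
grasp_force: 59.7
```

Emit:
move_arm(moves=[[[0, 0.014, -0.03, 0, 0], [0, 0.014, -0.06, 0, 0], [0, 0.014, -0.068, 0, 0], [0, 0.014, -0.068, 0, 0]]])

```text
clock: 7.3
eef_pos: [0.5402, 0.071, 0.1186]
tool_rot: [-0.064, 0.998, -0.0, -0.001]
ft_force: [-0.2, 0.3, -1.8]
grip_width: 0.0195
grasp_force: 59.6
```

```bash
cat > look.py <<'E'
import sys
from workcell import monitor, vision
from h import *
o=monitor.get_obs();print({k:np.round(o[k],4).tolist() for k in("clock","eef_pos","ft_force","ft_torque")})
M=R.from_quat(o["tool_rot"]).as_matrix();print(np.degrees(np.arctan2(M[1,0],M[0,0])))
c=vision.camera("wrist");t=vision.camera("top");s=vision.camera("scene")
import pickle;pickle.dump((o,c,t,s),open("last.pkl","wb"))
f=np.hstack([c["color"][0:300,120:520],np.vstack([cv2.resize(t["color"][160:250,205:338],(400,270)),cv2.resize(s["color"][165:305,265:472],(400,270))])[:540]])if 0 else None
w=cv2.resize(c["color"][20:290,120:520],(400,270))
f=np.vstack([np.hstack([w,cv2.resize(t["color"][160:250,205:338],(400,270),interpolation=2)]),cv2.resize(s["color"][170:300,255:583] if 0 else s["color"][170:303,258:458],(480,320),interpolation=2)[:, :].repeat(1,0) if 0 else np.pad(cv2.resize(s["color"][170:303,258:458],(480,320),interpolation=2),((0,0),(0,320),(0,0)))])
cv2.imwrite(f"pics/{sys.argv[1]}.png",f[:,:,::-1])
E
python3 look.py d1
```

```text
{'clock': 7.3, 'eef_pos': [0.5402, 0.071, 0.1186], 'ft_force': [-0.1834, 0.3149, -1.8257], 'ft_torque': [0.0353, -0.0249, 0.0069]}
-172.6657314246733
```

View pics/d1.png

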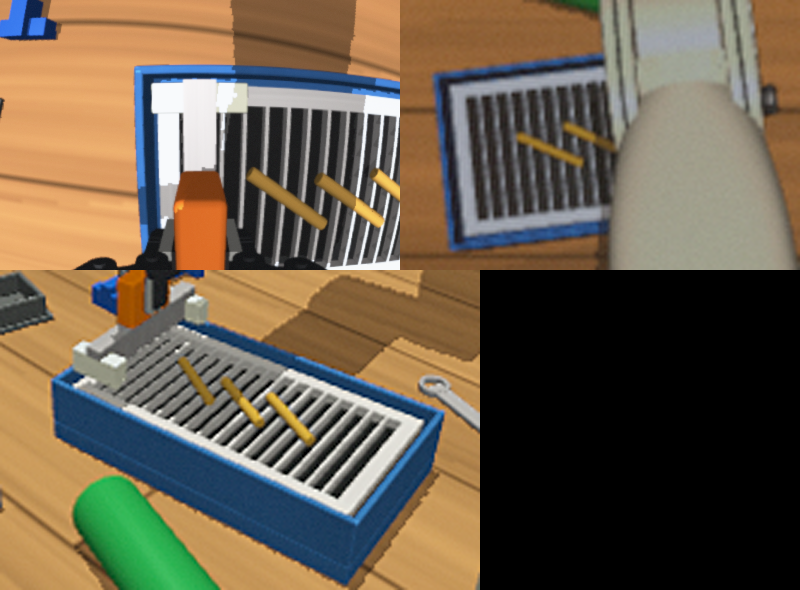

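The rake hangs squarely over the -y end, with both skis over the side tracks and clear of the rods. I'm feeling for the bed.

Emit:
move_arm(moves=[[[0, 0, -0.006, 0, 0], [0, 0, -0.012, 0, 0], [0, 0, -0.015, 0, 0], [0, 0, -0.015, 0, 0]]])

```text
clock: 7.95
eef_pos: [0.5404, 0.0712, 0.1039]
tool_rot: [-0.064, 0.998, -0.0, -0.0]
ft_force: [0.1, -0.1, -2.6]
grip_width: 0.0198
grasp_force: 59.7
```

Emit:
move_arm(moves=[[[0, 0, -0.001, 0, 0], [0, 0, -0.002, 0, 0], [0, 0, -0.002, 0, 0]]])

```text
clock: 8.32
eef_pos: [0.5407, 0.0713, 0.1023]
tool_rot: [-0.064, 0.998, -0.0, -0.0]
ft_force: [0.4, -0.0, -2.7]
grip_width: 0.0193
grasp_force: 59.7
```

Emit:
move_arm(moves=[[[0, 0, -0.001, 0, 0], [0, 0, -0.002, 0, 0], [0, 0, -0.002, 0, 0]]])

```text
clock: 8.7
eef_pos: [0.5407, 0.0713, 0.1002]
tool_rot: [-0.064, 0.998, -0.0, -0.0]
ft_force: [-0.7, 0.0, -2.4]
grip_width: 0.0192
grasp_force: 59.7
```

Emit:
move_arm(moves=[[[0, 0, -0.001, 0, 0], [0, 0, -0.002, 0, 0], [0, 0, -0.002, 0, 0]]])

```text
clock: 9.07
eef_pos: [0.5407, 0.0713, 0.0987]
tool_rot: [-0.064, 0.998, 0.0, 0.0]
ft_force: [-2.6, -0.8, 2.2]
grip_width: 0.0188
grasp_force: 60.4
```

Emit:
move_arm(moves=[[[0, 0, -0.001, 0, 0], [0, 0, -0.0015, 0, 0], [0, 0, -0.0015, 0, 0]]])

```text
clock: 9.45
eef_pos: [0.5408, 0.0713, 0.0974]
tool_rot: [-0.064, 0.998, 0.0, 0.0]
ft_force: [-3.7, -1.2, 5.7]
grip_width: 0.0195
grasp_force: 60.9
```

Contact came at about 0.100. I'll ease back to about 4.5 N and start combing.

Emit:
move_arm(moves=[[[0, 0, 0.001, 0, 0], [-0.0007, 0.004, 0.001, 0, 0], [-0.0014, 0.008, 0.001, 0, 0], [-0.0021, 0.012, 0.001, 0, 0], [-0.0028, 0.016, 0.001, 0, 0]]])

```text
clock: 10.07
eef_pos: [0.5384, 0.0875, 0.098]
tool_rot: [-0.064, 0.998, -0.0, 0.001]
ft_force: [0.5, -2.8, 4.6]
grip_width: 0.0192
grasp_force: 60.6
```

Emit:
move_arm(moves=[[[-0.0005, 0.004, 0, 0, 0], [-0.001, 0.008, 0, 0, 0], [-0.0015, 0.012, 0, 0, 0], [-0.002, 0.016, 0, 0, 0], [-0.0025, 0.02, 0, 0, 0]]])

```text
clock: 10.7
eef_pos: [0.5354, 0.1075, 0.0978]
tool_rot: [-0.064, 0.998, -0.0, -0.0]
ft_force: [0.7, -3.2, 4.0]
grip_width: 0.019
grasp_force: 60.6
```

Emit:
move_arm(moves=[[[-0.0005, 0.004, 0.0004, 0, 0], [-0.001, 0.008, 0.0005, 0, 0], [-0.0015, 0.012, 0.0005, 0, 0], [-0.002, 0.016, 0.0005, 0, 0], [-0.0025, 0.02, 0.0005, 0, 0]]])

```text
clock: 11.32
eef_pos: [0.5328, 0.1276, 0.0982]
tool_rot: [-0.064, 0.998, 0.0, -0.0]
ft_force: [0.0, -3.3, 2.8]
grip_width: 0.0195
grasp_force: 60.6
```

Emit:
move_arm(moves=[[[-0.0005, 0.004, 0, 0, 0], [-0.001, 0.008, 0, 0, 0], [-0.0015, 0.012, 0, 0, 0], [-0.002, 0.016, 0, 0, 0], [-0.0025, 0.02, 0, 0, 0]]])

```text
clock: 11.95
eef_pos: [0.5304, 0.1476, 0.0983]
tool_rot: [-0.064, 0.998, -0.0, -0.0]
ft_force: [-0.3, -3.6, 3.3]
grip_width: 0.0195
grasp_force: 60.5
```

```bash
python3 look.py d2
```

```text
{'clock': 11.95, 'eef_pos': [0.5304, 0.1476, 0.0983], 'ft_force': [-0.3476, -3.5725, 3.3374], 'ft_torque': [-0.5874, -0.2389, -0.0525]}
-172.64350653163328
```

View pics/d2.png

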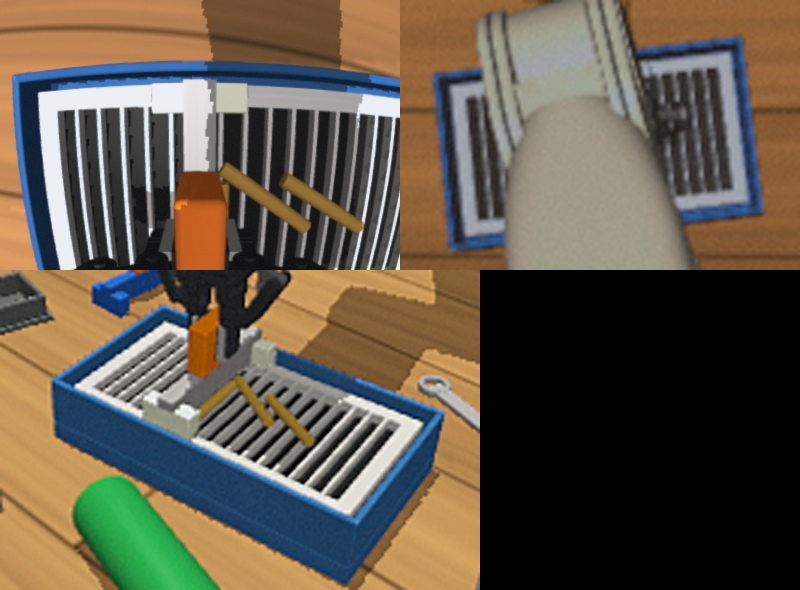

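The first rod has turned straight at the tines and is about to drop, and the second is just being met. Both skis are on their tracks, so I'm continuing.

Emit:
move_arm(moves=[[[-0.0005, 0.004, 0, 0, 0], [-0.001, 0.008, 0, 0, 0], [-0.0015, 0.012, 0, 0, 0], [-0.002, 0.016, 0, 0, 0], [-0.0025, 0.02, 0, 0, 0]]])

```text
clock: 12.72
eef_pos: [0.5279, 0.1676, 0.0983]
tool_rot: [-0.064, 0.998, -0.0, -0.0]
ft_force: [0.2, -2.7, 2.4]
grip_width: 0.0192
grasp_force: 60.4
```

Emit:
move_arm(moves=[[[-0.0005, 0.004, 0, 0, 0], [-0.001, 0.008, 0, 0, 0], [-0.0015, 0.012, 0, 0, 0], [-0.002, 0.016, 0, 0, 0], [-0.0025, 0.02, 0, 0, 0]]])

```text
clock: 13.35
eef_pos: [0.5254, 0.1876, 0.0983]
tool_rot: [-0.064, 0.998, -0.0, 0.0]
ft_force: [0.7, -2.5, 3.4]
grip_width: 0.0193
grasp_force: 60.4
```

```bash
python3 look.py d3
```

```text
{'clock': 13.35, 'eef_pos': [0.5254, 0.1876, 0.0983], 'ft_force': [0.6571, -2.5443, 3.3843], 'ft_torque': [-0.5612, -0.256, -0.0645]}
-172.64374711180406
```

View pics/d3.png

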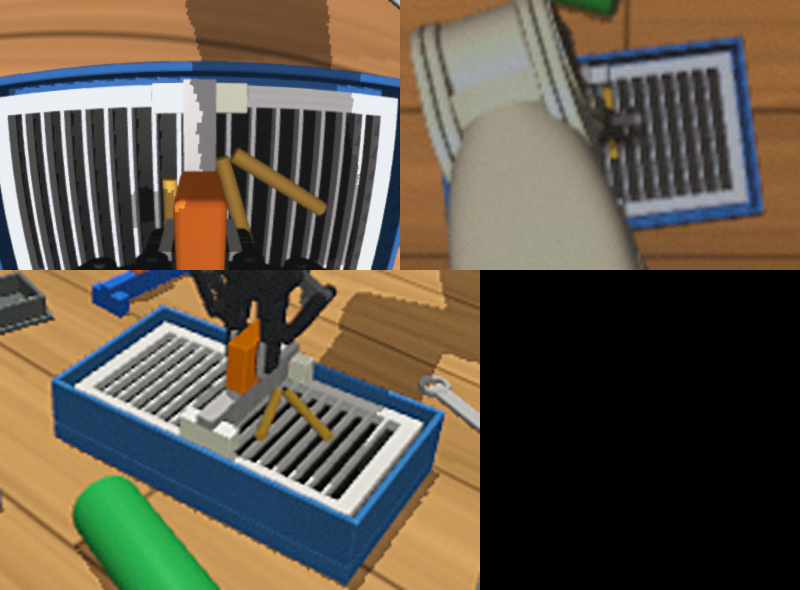

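The first rod lies in a groove behind the rake and the second is nearly straight. I'm continuing while watching forces.

Emit:
move_arm(moves=[[[-0.0005, 0.004, 0, 0, 0], [-0.001, 0.008, 0, 0, 0], [-0.0015, 0.012, 0, 0, 0], [-0.002, 0.016, 0, 0, 0], [-0.0025, 0.02, 0, 0, 0]]])

```text
clock: 14.12
eef_pos: [0.5229, 0.2075, 0.0983]
tool_rot: [-0.064, 0.998, -0.0, -0.0]
ft_force: [0.6, -3.3, 3.0]
grip_width: 0.0189
grasp_force: 60.4
```

Emit:
move_arm(moves=[[[-0.0005, 0.004, 0, 0, 0], [-0.001, 0.008, 0, 0, 0], [-0.0015, 0.012, 0, 0, 0], [-0.002, 0.016, 0, 0, 0], [-0.0025, 0.02, 0, 0, 0]]])

```text
clock: 14.75
eef_pos: [0.5204, 0.2276, 0.0983]
tool_rot: [-0.064, 0.998, -0.0, -0.0]
ft_force: [0.3, -2.4, 3.3]
grip_width: 0.0193
grasp_force: 60.4
```

```bash
cat > rods.py <<'E'
from workcell import monitor, vision
from h import *
o=monitor.get_obs();M=R.from_quat(o["tool_rot"]).as_matrix()
c=vision.camera("wrist");K=c["camera_matrix"];H=c["hand_eye"]
a=np.radians(7.2);T=np.array([[np.cos(a),-np.sin(a)],[np.sin(a),np.cos(a)]])
def wz(px,z):
    d=(np.atleast_2d(px)-[K[0,2],K[1,2]])/K[0,0];r=np.hypot(*d.T);k=np.sin(r)/np.maximum(r,1e-9)
    v=np.c_[d[:,0]*k,-d[:,1]*k,-np.cos(r)]@H[:3,:3].T@M.T
    e=o["eef_pos"]+M@H[:3,3];return e+v*((z-e[2])/v[:,2])[:,None]
print("rake tray xy",((o["eef_pos"][:2]*1000-[525.5,181.5])@T).round(1))
for q in cnts(mask(c["color"],(12,90,50),(30,255,255),(0,0,640,330)),25):
    P=(wz(q,.058)[:,:2]*1000-[525.5,181.5])@T
    if abs(P.mean(0)[0])<75 and abs(P.mean(0)[1])<140: print(q.min(0),q.max(0),rect(P))
E
python3 rods.py
```

```text
rake tray xy [ 0.7 46.3]
[308 269] [338 305] (array([45510.3, 50291.4]), array([30404.8, 12170.5]), 37.0)
[311 227] [341 277] (array([18694.5, 50392.3]), array([36111.8, 19311.1]), 1.5)
[222 197] [241 287] (array([ 13690.1, -12119. ]), array([ 8323. , 65387.5]), 89.8)
[286 170] [343 239] (array([-13506.3,  43010.1]), array([35358.6, 44521.1]), 89.9)
[336 157] [407 250] (array([-12752.2,  78001.3]), array([74348.7, 10798. ]), 39.8)
[0 0] [639 329] (array([-45023.5,  10690.8]), array([382283.5, 860702.2]), 3.6)
```

Emit:
move_arm(moves=[[[-0.0005, 0.004, 0, 0, 0], [-0.001, 0.008, 0, 0, 0], [-0.0015, 0.012, 0, 0, 0], [-0.002, 0.016, 0, 0, 0], [-0.0025, 0.02, 0, 0, 0]]])

```text
clock: 15.42
eef_pos: [0.5179, 0.2476, 0.0983]
tool_rot: [-0.064, 0.998, -0.0, -0.0]
ft_force: [0.9, -3.2, 2.7]
grip_width: 0.0192
grasp_force: 60.3
```

```bash
python3 rods.py
```

```text
rake tray xy [ 0.7 66.5]
[194 197] [214 282] (array([ 12436.3, -11617.6]), array([ 7906.9, 62784.7]), 90.0)
[254 170] [273 273] (array([ -812.4, 30932.1]), array([10172.7, 70144.3]), 89.8)
[294 159] [379 265] (array([-1100. , 73630.4]), array([74609.8, 43859.4]), 20.0)
[0 0] [639 329] (array([-18113.1,  51390.2]), array([359163.9, 885676.2]), 1.5)
```

The second rod is down in the groove at y≈30, and the third is turning.

Emit:
move_arm(moves=[[[-0.0005, 0.004, 0, 0, 0], [-0.001, 0.008, 0, 0, 0], [-0.0015, 0.012, 0, 0, 0], [-0.002, 0.016, 0, 0, 0], [-0.0025, 0.02, 0, 0, 0]]])

```text
clock: 16.1
eef_pos: [0.516, 0.2629, 0.098]
tool_rot: [-0.063, 0.998, -0.005, 0.0]
ft_force: [2.4, -16.6, 5.5]
grip_width: 0.0193
grasp_force: 61.0
```

```bash
python3 rods.py
```

```text
rake tray xy [ 0.8 81.9]
[294 224] [300 237] (array([ 3142.7, 66104.9]), array([3812. , 8778.3]), 75.5)
[176 197] [198 289] (array([ 16119. , -10873.1]), array([ 7710.5, 70119. ]), 89.8)
[232 170] [253 272] (array([ -978. , 31691.4]), array([10151.7, 70193.2]), 89.8)
[294 161] [345 223] (array([-21703.9,  80765.6]), array([38567. , 31900.3]), 1.2)
[0 0] [639 329] (array([-15640.4,  64304.7]), array([373930.2, 902705.7]), 0.9)
```

Force jumped to 16 N, so the rod has jammed. I'm backing off with the skis still on the bed.

Emit:
move_arm(moves=[[[0.0007, -0.006, 0, 0, 0], [0.0013, -0.011, 0, 0, 0], [0.0019, -0.015, 0, 0, 0], [0.0025, -0.02, 0, 0, 0], [0.0025, -0.02, 0, 0, 0]]])

```text
clock: 16.77
eef_pos: [0.518, 0.2472, 0.0984]
tool_rot: [-0.064, 0.998, 0.0, 0.0]
ft_force: [-1.1, 1.1, 2.7]
grip_width: 0.0196
grasp_force: 60.6
```

```bash
python3 rods.py; python3 look.py d4
```

```text
rake tray xy [ 0.8 66.2]
[195 197] [214 282] (array([ 12580.7, -11730.8]), array([62824. ,  7990.2]), 0.0)
[295 192] [343 221] (array([-12410.8,  65241.4]), array([18693.3, 29891.1]), 2.6)
[254 170] [273 272] (array([-1059.7, 30893.5]), array([10173.9, 69411.6]), 89.8)
[349 160] [365 248] (array([-13264.4,  88952.6]), array([57179.4,  9455.3]), 0.5)
[0 0] [639 329] (array([-17883.4,  51380.3]), array([359304.3, 886450.9]), 1.5)
{'clock': 16.825, 'eef_pos': [0.518, 0.2473, 0.0984], 'ft_force': [0.7527, 1.2333, 2.3088], 'ft_torque': [0.5207, -0.1809, 0.1026]}
-172.64262039074842
```

View pics/d4.png

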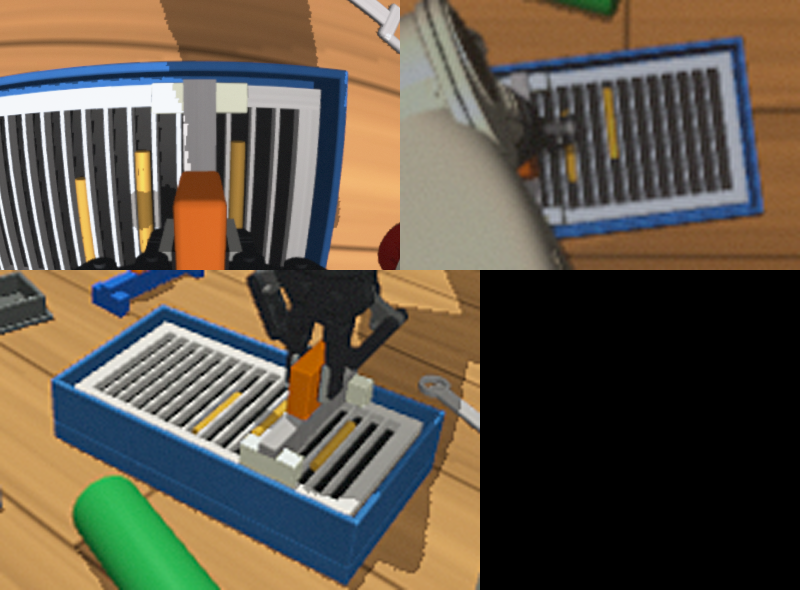

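The jam released on backing off: the third rod now lies straight at y≈89, the groove at 90. I'm resuming gently.

Emit:
move_arm(moves=[[[-0.0004, 0.003, 0, 0, 0], [-0.0007, 0.006, 0, 0, 0], [-0.0011, 0.009, 0, 0, 0], [-0.0014, 0.011, 0, 0, 0], [-0.0017, 0.013, 0, 0, 0]]])

```text
clock: 17.6
eef_pos: [0.5162, 0.2603, 0.0982]
tool_rot: [-0.064, 0.998, -0.0, -0.0]
ft_force: [0.4, -3.1, 3.0]
grip_width: 0.0194
grasp_force: 60.7
```

Emit:
move_arm(moves=[[[-0.0003, 0.002, 0, 0, 0], [-0.0005, 0.004, 0, 0, 0], [-0.0007, 0.006, 0, 0, 0]]])

```text
clock: 17.98
eef_pos: [0.5155, 0.2664, 0.0983]
tool_rot: [-0.064, 0.998, -0.0, -0.0]
ft_force: [0.1, -2.5, 3.2]
grip_width: 0.019
grasp_force: 60.7
```

Past the jam with normal force. I'm continuing to the end.

Emit:
move_arm(moves=[[[-0.0004, 0.003, 0, 0, 0], [-0.0008, 0.006, 0, 0, 0], [-0.0011, 0.009, 0, 0, 0], [-0.0014, 0.011, 0, 0, 0], [-0.0017, 0.013, 0, 0, 0]]])

```text
clock: 18.6
eef_pos: [0.5138, 0.2794, 0.0983]
tool_rot: [-0.064, 0.998, -0.0, 0.0]
ft_force: [0.6, -2.5, 2.5]
grip_width: 0.0194
grasp_force: 60.7
```

Emit:
move_arm(moves=[[[-0.0004, 0.003, 0, 0, 0], [-0.0008, 0.006, 0, 0, 0], [-0.0011, 0.009, 0, 0, 0], [-0.0014, 0.011, 0, 0, 0], [-0.0017, 0.013, 0, 0, 0]]])

```text
clock: 19.23
eef_pos: [0.5121, 0.2924, 0.0983]
tool_rot: [-0.064, 0.998, -0.0, 0.0]
ft_force: [-0.9, -2.8, 2.4]
grip_width: 0.0193
grasp_force: 60.7
```

```bash
python3 rods.py
```

```text
rake tray xy [  0.6 111.7]
[298 215] [317 221] (array([ -5549.5, 103903.9]), array([ 3954., 11904.]), 0.3)
[139 197] [162 287] (array([ 16428.4, -10639. ]), array([ 7299.2, 71096.8]), 89.7)
[297 192] [341 221] (array([-13259.1, 111246.5]), array([26584.6, 19089.2]), 83.7)
[189 171] [211 271] (array([ -664.6, 32162.3]), array([ 9703.8, 70800.5]), 89.8)
[277 160] [299 248] (array([-13419.2,  91938.6]), array([57055.7, 12740.4]), 0.5)
[0 0] [639 329] (array([-24517.1, 109227.4]), array([391545.6, 902846.3]), 0.2)
```

All three rods lie straight in separate grooves. A last 2 mm, then lift.

Emit:
move_arm(moves=[[[-0.0001, 0.001, 0, 0, 0], [-0.0002, 0.002, 0, 0, 0], [-0.0002, 0.002, 0, 0, 0]]])

```text
clock: 19.65
eef_pos: [0.5119, 0.2944, 0.0983]
tool_rot: [-0.064, 0.998, 0.0, -0.0]
ft_force: [0.8, -2.0, 2.9]
grip_width: 0.0196
grasp_force: 60.6
```

Emit:
move_arm(moves=[[[0, 0, 0.004, 0, 0], [0, 0, 0.015, 0, 0], [0, 0, 0.04, 0, 0], [0, 0, 0.07, 0, 0], [0, 0, 0.09, 0, 0]]])

```text
clock: 20.27
eef_pos: [0.512, 0.2949, 0.1901]
tool_rot: [-0.064, 0.998, 0.001, 0.0]
ft_force: [0.0, 1.4, -2.3]
grip_width: 0.0196
grasp_force: 59.9
```

Emit:
move_arm(moves=[[[0.005, -0.04, 0, 0, 0], [0.011, -0.09, 0, 0, 0], [0.017, -0.14, 0, 0, 0], [0.024, -0.19, 0, 0, 0], [0.03, -0.24, 0, 0, 0]]])

```text
clock: 20.9
eef_pos: [0.5419, 0.0532, 0.1887]
tool_rot: [-0.064, 0.998, 0.0, 0.0]
ft_force: [0.9, -0.3, -2.8]
grip_width: 0.0194
grasp_force: 60.1
```

Emit:
move_arm(moves=[[[0.005, -0.05, 0, -6, 0], [0.012, -0.1, 0, -12, 0], [0.018, -0.15, 0, -18, 0], [0.022, -0.2, 0, -22.2, 0], [0.0268, -0.242, 0, -22.2, 0]]])

```text
clock: 21.52
eef_pos: [0.5686, -0.1892, 0.1885]
tool_rot: [0.13, 0.992, 0.0, -0.0]
ft_force: [-0.0, 0.8, -2.4]
grip_width: 0.0197
grasp_force: 60.0
```

```bash
cat > top.py <<'E'
from workcell import monitor, vision
from h import *
o=monitor.get_obs();print({k:np.round(o[k],4).tolist() for k in("clock","eef_pos","ft_force")})
M=R.from_quat(o["tool_rot"]).as_matrix();print(np.degrees(np.arctan2(M[1,0],M[0,0])))
t=vision.camera("top")
a=np.radians(7.2);T=np.array([[np.cos(a),-np.sin(a)],[np.sin(a),np.cos(a)]])
for c in cnts(mask(t["color"],(10,120,60),(35,255,255),(225,180,320,235)),5):
    print("rod",rect((onz(t,c,.052)[:,:2]-[.5255,.1815])@T))
for c in cnts(mask(t["color"],(8,180,120),(25,255,255),(380,170,408,215)),10): print("grip",rect(onz(t,c,.087)))
E
python3 top.py
```

```text
{'clock': 21.525, 'eef_pos': [0.5686, -0.1892, 0.1885], 'ft_force': [-0.009, 0.7999, -2.443]}
165.10346421567152
rod (array([ -88.7, -108.6]), array([50.3,  5.9]), 83.0)
rod (array([-2.6, 91.2]), array([ 8.6, 69.9]), 90.0)
rod (array([ 2.1, 30.8]), array([ 8.6, 69.6]), 89.6)
rod (array([ 20.7, -13.8]), array([ 8.3, 70.2]), 89.4)
rod (array([94.2, 99.7]), array([57.2,  6.1]), 82.9)
grip (array([ 567.8, -208.2]), array([14.5, 14.7]), 88.9)
```

The top view confirms the rods at y = 91, 31 and -14 mm, all straight in their grooves. I'm lowering the rake into the rack.

Emit:
move_arm(moves=[[[0, 0.0013, -0.03, 0, 0], [0, 0.0013, -0.07, 0, 0], [0, 0.0013, -0.105, 0, 0], [0, 0.0013, -0.125, 0, 0], [0, 0.0013, -0.135, 0, 0]]])

```text
clock: 22.2
eef_pos: [0.5679, -0.1856, 0.0519]
tool_rot: [0.129, 0.992, 0.001, -0.001]
ft_force: [-0.1, 0.2, -2.4]
grip_width: 0.0194
grasp_force: 60.1
```

Emit:
move_arm(moves=[[[0, 0, -0.001, 0, 0], [0, 0, -0.002, 0, 0], [0, 0, -0.003, 0, 0], [0, 0, -0.003, 0, 0]]])

```text
clock: 22.7
eef_pos: [0.5691, -0.1865, 0.0509]
tool_rot: [0.129, 0.992, -0.0, 0.001]
ft_force: [-1.0, 0.1, -2.8]
grip_width: 0.0195
grasp_force: 60.1
```

Emit:
move_arm(moves=[[[0, 0, -0.001, 0, 0], [0, 0, -0.0015, 0, 0], [0, 0, -0.0015, 0, 0]]])

```text
clock: 23.08
eef_pos: [0.5688, -0.1864, 0.0489]
tool_rot: [0.129, 0.992, -0.0, 0.0]
ft_force: [-0.6, -0.1, -1.3]
grip_width: 0.0192
grasp_force: 60.4
```

Emit:
move_arm(moves=[[[0, 0, -0.0003, 0, 0], [0, 0, -0.0005, 0, 0], [0, 0, -0.0005, 0, 0]]])

```text
clock: 23.45
eef_pos: [0.5688, -0.1864, 0.0487]
tool_rot: [0.129, 0.992, -0.0, 0.0]
ft_force: [-1.8, 0.2, 1.8]
grip_width: 0.0192
grasp_force: 60.8
```

Standing on the rack floor. I'm releasing and retreating straight up.

Emit:
move_arm(moves=[[[0, 0, 0, 0, 20], [0, 0, 0, 0, 45], [0, 0, 0, 0, 70], [0, 0, 0, 0, 70], [0, 0, 0, 0, 70]]])

```text
clock: 24.08
eef_pos: [0.5688, -0.1864, 0.0482]
tool_rot: [0.129, 0.992, 0.0, 0.0]
ft_force: [-0.0, 0.2, -1.0]
grip_width: 0.0599
grasp_force: 0.0
```

Emit:
move_arm(moves=[[[0, 0, 0.01, 0, 70], [0, 0, 0.04, 0, 70], [0, 0, 0.09, 0, 70], [0, 0, 0.14, 0, 70], [0, 0, 0.18, 0, 70]]])

```text
clock: 24.7
eef_pos: [0.5692, -0.1865, 0.2317]
tool_rot: [0.129, 0.992, -0.0, 0.002]
ft_force: [0.5, 0.2, -0.1]
grip_width: 0.0595
grasp_force: 0.0
```

Emit:
move_arm(moves=[[[-0.03, -0.03, 0, 0, 70], [-0.07, -0.07, 0, 0, 70], [-0.11, -0.11, 0, 0, 70], [-0.14, -0.14, 0, 0, 70], [-0.14, -0.14, 0, 0, 70]]])

```text
clock: 25.32
eef_pos: [0.4268, -0.3284, 0.2294]
tool_rot: [0.132, 0.991, -0.0, 0.0]
ft_force: [0.9, 0.0, 0.4]
grip_width: 0.0596
grasp_force: 0.0
```

```bash
python3 top.py
```

```text
{'clock': 25.325, 'eef_pos': [0.4268, -0.3284, 0.2294], 'ft_force': [0.9087, 0.0237, 0.4237]}
164.8739554090602
rod (array([ -88.7, -108.6]), array([50.3,  5.9]), 83.0)
rod (array([-2.5, 91.1]), array([ 8.9, 69.5]), 90.0)
rod (array([ 2.3, 30.8]), array([ 8.6, 70. ]), 89.6)
rod (array([ 20.7, -13.8]), array([ 8.3, 70.2]), 89.4)
rod (array([94.2, 99.7]), array([57.2,  6.1]), 82.9)
grip (array([ 567.2, -185.2]), array([18.3, 57.9]), 75.2)
```

```bash
python3 -c "
from workcell import job;print(job.job_done())"
```

```text
the job is handed in; nothing more can be done
None
```

The job is handed in: all three rods lie parallel in their own grooves and the orange rake is back in its rack, released; the third rod jammed briefly (about 17 N), so I backed off until it dropped, then finished the comb at light contact (about 25 s in all).

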